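Cock and fire the spring impact tester

ROBOT

A 6-joint arm with a two-finger parallel gripper is mounted at the origin on a cart in front of the work surface, level with it; the furniture and walls round the work are solid. World frame = base frame: x ahead of the robot, y to its left, z up, the work surface at z = 0. Lengths are in mm, angles in rad, forces in N, time in s.
With the tool pointing down it reaches from about 350 to 975 mm from the base axis. Payload 7.1 kg.
Tool frame: the origin (TCP) lies midway between the tips of the shut fingers; the grasp point (between the pads) lies 19 mm behind it; z points along the fingers, y is the line along which they close (so a half turn about z gives the same grasp; the last joint's range is limited). The gripper opens to 88 mm and grips with 3 to 60 N. Pads are 20 mm wide; open, the fingers measure 115 mm over their backs; the gripper's body (75 mm by 178 mm) begins 61 mm behind the grasp point.
Start: joints at [-1.176, 0.423, 1.63, -0, 1.089, -0.019], TCP at [251.322, -572.225, 222.675] pointing down, gripper open.
Joint ranges: [-3, 3], [-0.9, 2.11], [0.09, 2.58], [-1.31, 4.45], [0.11, 2.69], [-2.54, 2.54]. Speed limits (rad/s): [2.39, 2.39, 3.01, 3.14, 3.14, 3.14].

INTERFACE

Orientations are given as a rotation vector (axis times angle).
In Python, from workcell import status, eyes, ticket gives the robot as it stands.
- The arm moves only by the shell command python3 -m jog [OPENING], which reads ROWS from standard input. ROWS is a JSON list of rows, 1 to 5 of them, each of 6 numbers: dx, dy, dz in mm, then a rotation vector rx, ry, rz in rad; each row shifts and turns the commanded pose from where the row before left it, along the tool's axes as they then stand; what a row does not reach is not made up. A row lasts 1/12 s, in which the tool goes at most 41.7 mm and 0.125 rad, less where a joint would pass 70% of its speed; a pose out of reach is approached as far as the arm can. OPENING is the finger opening in mm, set as the command begins (- or left out keeps the last). The fingers move at their own pace and stop on an object; the grip force is fixed at half the most. Time passes only in rows, so rows that do not move let the fingers close. It prints the time, the measured TCP pose, the force, the opening and the grip force at its end. Input that does not fit is refused with a message, and nothing moves.
- status.get_obs(): the state, without advancing time (a new reading comes with each control period).
- eyes.get_image(name): name is "side" or "top" or "wrist"; returns a dict with "img" (384x512x3 uint8, red, green, blue), "range_z" (384x512 float32, mm along the optical axis (not along the pixel's ray), 0 where there is no reading), "fx", "fy", "cx", "cy" (pixels), "R" (3x3) and "t" (3): a world point X has camera coordinates R X + t. Camera axes: x right, y down, z forward; pixel columns grow to the right and rows downward; lengths in mm; the calibration is good to about 2 mm. A picture is of the moment at which its call begins.
- ticket.close_job(): hands the job in; it is judged then, once.
The state is a dict: "t": time; "qpos": joint angles; "qvel": joint speeds; "joint_torque": joint torques, N m; "ee_pos": TCP position; "orientation": TCP orientation; "ft_force": force on the tool from outside, world axes, zero at the start; "moment": the same for the moment, N m; "width": finger opening in mm; "grasp_force": force on a finger pad.
Only numpy, scipy, OpenCV 4.12 (cv2) and the standard library are available. Lean on these libraries where they do the work, as an engineer would, in place of code of your own. Each camera call takes 0.05 s, during which the arm holds its last target. There are 200 camera calls.

TASK

Shock-test the vial in the bench impact tester with one shot: draw the striker back by its upright grip, against the spring and firmly onto the sprung stop, until the sear catches, without forcing the stop, and let go so that the sear alone holds it. Then press the trip lever's thumb pad so that the striker fires and knocks the vial's carrier along its rails, and take the hand away. Do not touch the carrier or the vial, and leave the beaker, timer and carton beside the tester where they are.

Things in the scene. Friction and masses are not known exactly. Their poses are not given: they have to be found in the camera images.
- tester: Fixed impact tester on a grey base 385 x 84 mm. Origin: on the worktop under the resting grip, on the middle line. +x = firing direction, roughly away from the robot; z up. Along x (mm): thumb pad -184, lever pin -132 (44 high), stop's face -118, sear tooth -97 to -89 (lever 66 high there), grip 0, spring housing 15 to 51 (58 high), carrier 61 to 111, rail ends 172.
- striker: Sliding steel bar 36 mm up; origin under its grip at table height, at the tester's origin when at rest. Drawn along the tester's -x against a spring of 0.16 N per mm (0 at rest, friction 0.3 N). A dark catch collar is clamped on the bar at a place that changes each time: the sear catches at some draw from 44 to 61 mm. Let go sooner, it flies home and spoils the test.
- grip (a point): Middle of the striker's upright black grip, 100 mm above the worktop. The grip is 12 mm thick along the tester's x, 30 mm wide along y, its top 117 mm up. Keep fingertips above 75 mm, clear of the lever behind. It moves with the striker.
- cushion: Sprung stop: two rubber pads at y +-21.5 mm, 34 mm up, together 2.5 N per mm along x; origin below their face. The collar meets it 1 mm before the sear tooth can drop behind the collar's step, so the tooth drops at 2.5 to 4 N of squeeze, felt as a sharp rise of the pull above the spring's own (riding over the collar adds up to 4 N before). Over 11 N (4.4 mm) on it is forcing.
- sear (a joint): Trip lever's angle (rad): 0 = tooth down (at rest, and when holding the striker), grows as the thumb pad goes down, end stop 0.36; springs back to 0. The tooth frees the striker at 0.12 to 0.2: 3 to 8 N on the pad, 6 to 11 mm of pad travel (18 mm to the end stop).
- trip_pad (a point): Middle of the top face of the trip lever's black thumb pad, 30 mm along x by 26 mm along y, 80 mm above the worktop; to be pressed straight down.
- carrier: Aluminium carrier with a vial standing in it (top 83 mm above the worktop), free to slide up to 60 mm along two rails in the tester's +x with about 0.6 N friction. Origin at table height under the face of its dark anvil plate, at tester x = +61 mm at the start, 1 mm in front of the resting striker's nose.
- beaker: Bystander: clear beaker, 51 mm across, 53 mm high, standing beside the tester on its left; origin under its centre.
- bench_timer: Bystander: small white bench timer, 58 x 62 x 18 mm, lying to the right of the tester; origin under its centre.
- small_carton: Bystander: small carton, 50 x 62 x 40 mm, to the right of the tester's near end; origin under its centre.

How it is judged (in metres and radians):
On the way, in this order (a step that is already met when the one before it is completed fails the run):
1. the striker is held drawn back by the sear alone, nothing of the robot touching the tester, the carrier still in its place (x of striker in the frame of tester below -0.035 m and linear speed of striker below 0.01 m/s and contact force between each of the fingers, the arm and tester below 0.1 N and value of joint sear below 0.06 rad and x of carrier in the frame of tester below 0.066 m), for 0.3 s.
2. the trip lever is pressed and the striker lets fly (value of joint sear above 0.1 rad and x of striker in the frame of tester above -0.02 m).
At the end, for the whole second after the job is handed in: The striker is back at rest within 12 mm of home, the carrier has been knocked at least 20 mm along its rails and lies still, the trip lever is back up (below 0.06 rad), and the robot touches nothing (x of striker in the frame of tester above -0.012 m and linear speed of each of striker, carrier below 0.02 m/s and x of carrier in the frame of tester above 0.081 m and value of joint sear below 0.06 rad).
It fails at once if the sprung stop is forced with more than 11 N (contact force between cushion and anything else above 11 N).
It fails at once if the robot touches the carrier or its vial (contact force between any of the fingers, the arm and carrier above 0.3 N).
It fails at once if a bystander is pushed more than 15 mm (distance of any of beaker, bench_timer, small_carton from where it was at the start of the episode above 0.015 m).
It also fails if it takes over 61 s, if anything falls off the work surface, if the arm or the gripper's body presses on something with over 40 N, if the wrist force passes 120 N, or if a joint passes its speed limit or range.

## Working session

There is one attempt and no reset: what is moved stays moved. The work goes in short steps, Python scripts to look and compute and a shell command to move; the robot and the scene stay as the last step left them, time stands still between calls to the robot, and variables do not carry over. Pictures are saved under pics/ and viewed, at most 10 in all, crops included, and the job is handed in when it is done.

```bash
mkdir -p pics; ls
python3 - <<'E'
from workcell import status, eyes
import cv2,numpy as np,pickle
o=status.get_obs(); print({k:np.round(v,3) for k,v in o.items()})
d={n:eyes.get_image(n) for n in("top","side")}
pickle.dump(d,open("d0.pkl","wb"))
for n in d:
    cv2.imwrite(f"pics/{n}0.png",d[n]["img"][:,:,::-1]); print(n,d[n]["fx"],np.round(d[n]["R"],3).tolist(),d[n]["t"])
E
```

```text
pics
{'t': np.float64(0.0), 'qpos': array([-1.176,  0.424,  1.631,  0.   ,  1.089, -0.019]), 'qvel': array([-0.   ,  0.   ,  0.   ,  0.001, -0.   , -0.001]), 'joint_torque': array([-1.0000e-03, -5.4463e+01, -2.7367e+01,  6.4000e-02,  2.3000e-02,
       -0.0000e+00]), 'ee_pos': array([ 251.113, -571.7  ,  221.903]), 'orientation': array([-3.073, -0.645,  0.   ]), 'ft_force': array([-0.373, -0.141, -0.36 ]), 'moment': array([-0.044, -0.033, -0.026]), 'grasp_force': np.float64(0.0), 'width': np.float64(87.756)}
top 383.3556045229517 [[0.002, -1.0, 0.011], [-0.994, -0.003, -0.105], [0.105, -0.01, -0.994]] [-112.8228217   591.18492354  883.09319352]
side 466.74452574955706 [[-0.917, -0.4, 0.001], [-0.305, 0.698, -0.648], [0.258, -0.594, -0.762]] [504.77040394 315.32806037 696.73942917]
```

View pics/top0.png

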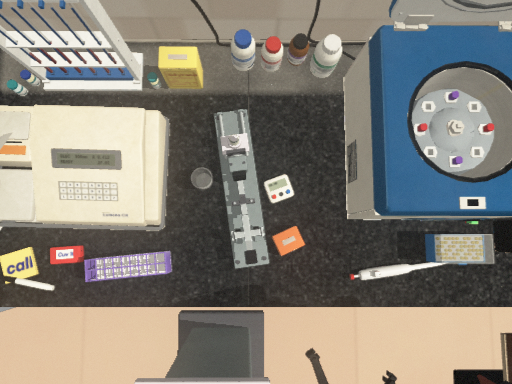

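View pics/side0.png

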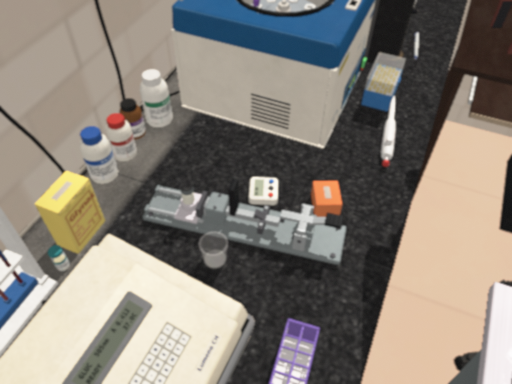

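The top view shows the tester from (232,110) at its far end to (252,265) at its near end. The beaker is at (202,178), the timer at (279,188) and the carton at (289,240). The side view shows it from (150,205) to (340,245). Next I'll measure with depth and enlarged crops.

```bash
cat > h.py <<'E'
import numpy as np,cv2
def cloud(c):
    v,u=np.mgrid[0:384,0:512]; z=c["range_z"].astype(float)
    P=np.stack([(u-c["cx"])/c["fx"]*z,(v-c["cy"])/c["fy"]*z,z],-1)-np.array(c["t"])
    P=P@np.array(c["R"]); P[z==0]=np.nan
    return P
def ray(c,u,v,h):
    R=np.array(c["R"]);o=-R.T@np.array(c["t"]);d=R.T@np.array([(u-c["cx"])/c["fx"],(v-c["cy"])/c["fy"],1]);return o+d*(h-o[2])/d[2]
def proj(c,X):
    p=np.array(c["R"])@np.array(X)+np.array(c["t"]);return np.round([c["fx"]*p[0]/p[2]+c["cx"],c["fy"]*p[1]/p[2]+c["cy"]],1)
E
python3 - <<'E'
import pickle;from h import *
d=pickle.load(open("d0.pkl","rb"))
c=d["top"];P=cloud(c);hz=P[...,2]
sub=np.zeros_like(hz,bool);sub[100:275,208:275]=1
m=(sub&(hz>9)).astype(np.uint8)
n,l,s,ce=cv2.connectedComponentsWithStats(m);print(s,ce)
k=1+np.argmax(s[1:,4]);Q=P[l==k];r=cv2.minAreaRect(Q[:,:2].astype(np.float32));print(r, np.nanmedian(P[280:300,200:300,2]))
(a,b),(w,h_),an=r
bx=cv2.boxPoints(r);e=[bx[1]-bx[0],bx[2]-bx[1]];e=max(e,key=np.linalg.norm);ex=e/np.linalg.norm(e);ex*=np.sign(ex[0]);ey=np.array([-ex[1],ex[0]])
print("yaw",np.arctan2(ex[1],ex[0]))
for nm in d:
    P=cloud(d[nm]);q=P[...,:2]-np.array([a,b]);X=q@ex;Y=q@ey;Z=P[...,2]
    print(nm)
    for x in range(-200,200,6):
        mm=(abs(X-x)<3)&(abs(Y)<14)&(Z>-5)
        if mm.any(): print(x,mm.sum(),"z max %.0f med %.0f"%(Z[mm].max(),np.median(Z[mm])),end=' | ')
    mm=(abs(X)<200)&(abs(Y)<45)&(Z>90);print("\nhigh",mm.sum(),[ (v,u,np.round(P[v,u]),round(X[v,u]),round(Y[v,u])) for v,u in np.argwhere(mm)[:30]])
t=d["top"]["img"][100:275,205:310,::-1];s=d["side"]["img"][175:275,135:355,::-1]
cv2.imwrite("pics/c1.png",cv2.resize(t,None,fx=3.4,fy=3.4,interpolation=cv2.INTER_CUBIC))
cv2.imwrite("pics/c2.png",cv2.resize(s,None,fx=3.6,fy=3.6,interpolation=cv2.INTER_CUBIC))
E
```

```text
[[     0      0    512    384 190968]
 [   213    109     56    160   5383]
 [   208    170      5     18     37]
 [   264    177     11     26    203]
 [   271    235      4      8     17]] [[255.91248272 191.57969922]
 [240.57328627 188.71800111]
 [209.78378378 177.91891892]
 [270.13793103 188.90147783]
 [273.11764706 237.70588235]]
((610.7716064453125, -88.45068359375), (385.373046875, 84.04600524902344), 8.25829792022705) 0.4911129135309157
yaw 0.1441345
top
-200 30 z max 5 med 1 | -194 25 z max 18 med 3 | -188 23 z max 20 med 16 | -182 13 z max 83 med 81 | -176 31 z max 84 med 81 | -170 32 z max 84 med 81 | -164 34 z max 85 med 81 | -158 32 z max 85 med 81 | -152 36 z max 84 med 73 | -146 33 z max 74 med 70 | -140 31 z max 72 med 67 | -134 30 z max 71 med 65 | -128 31 z max 70 med 65 | -122 32 z max 70 med 65 | -116 34 z max 69 med 66 | -110 32 z max 70 med 66 | -104 30 z max 69 med 65 | -98 29 z max 69 med 65 | -92 30 z max 69 med 65 | -86 31 z max 68 med 64 | -80 28 z max 69 med 65 | -74 30 z max 68 med 41 | -68 25 z max 46 med 18 | -62 31 z max 46 med 40 | -56 29 z max 48 med
[... 6068 characters left out ...]
 622., -100.,  113.]), 9, -13), (np.int64(182), np.int64(231), array([630., -90., 117.]), 19, -4), (np.int64(182), np.int64(232), array([629., -91., 116.]), 18, -5), (np.int64(182), np.int64(233), array([627., -91., 117.]), 16, -5), (np.int64(182), np.int64(234), array([625., -91., 117.]), 14, -5), (np.int64(182), np.int64(235), array([624., -93., 116.]), 13, -7), (np.int64(182), np.int64(236), array([623., -93., 116.]), 11, -7), (np.int64(182), np.int64(237), array([621., -95., 116.]), 9, -8), (np.int64(182), np.int64(238), array([621., -99., 112.]), 9, -12), (np.int64(183), np.int64(231), array([630., -88., 116.]), 19, -3), (np.int64(183), np.int64(232), array([628., -89., 116.]), 17, -3)]
```

View pics/c1.png

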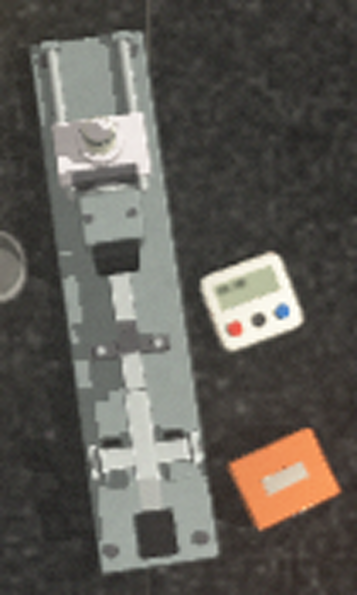

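View pics/c2.png

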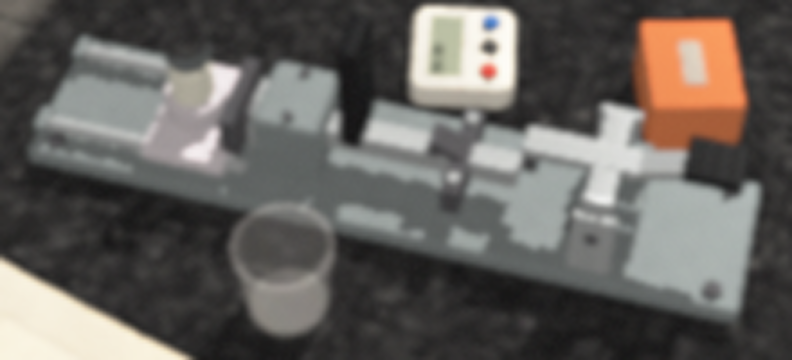

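The crops show the black grip just in front of the housing at top pixel (240,176), the black thumb pad at (250,257), and the dark collar at (243,201). Now I'll refine those points, check clearances, and start with a safe in-place turn.

```bash
python3 - <<'E'
import pickle;from h import *
d=pickle.load(open("d0.pkl","rb"))
yaw=0.144;ex=np.array([np.cos(yaw),np.sin(yaw)]);ey=np.array([-ex[1],ex[0]]);o=np.array([626.1,-86.2])
for nm in d:
    P=cloud(d[nm]);q=P[...,:2]-o;X=q@ex;Y=q@ey;Z=P[...,2]
    for t,m in (("griptop",(abs(X)<15)&(abs(Y)<25)&(Z>108)),("pad",(abs(X+184)<22)&(abs(Y)<22)&(Z>72)&(Z<95)),("collar",(abs(X+46)<18)&(abs(abs(Y)-21)<8)&(Z>32))):
        print(nm,t,m.sum(),"X",np.percentile(X[m],[3,97]).round(1),"Y",np.percentile(Y[m],[3,97]).round(1),"Z",np.median(Z[m]).round(1))
P=cloud(d["top"]);m=(P[...,2]>80)&(P[...,1]<-200);Q=P[m];print("tall right: xmin",np.percentile(Q[:,0],1),"ymax",np.percentile(Q[:,1],99),"zmax",Q[:,2].max())
m=(P[...,2]>60)&(P[...,0]<450)&(P[...,0]>150);print(m.sum(),P[m].min(0) if m.any() else 0)
E
echo '[[0,0,0,0,0,-0.12],[0,0,0,0,0,-0.12],[0,0,0,0,0,-0.12],[0,0,0,0,0,-0.12],[0,0,0,0,0,-0.12]]' | python3 -m jog 60
echo '[[0,0,0,0,0,-0.12],[0,0,0,0,0,-0.12],[0,0,0,0,0,-0.12],[0,0,0,0,0,-0.12],[0,0,0,0,0,-0.12]]' | python3 -m jog
echo '[[0,0,0,0,0,-0.102],[0,0,0,0,0,0]]' | python3 -m jog
```

```text
top griptop 81 X [-4.6  6.6] Y [-13.8  13.9] Z 117.1
top pad 167 X [-195.7 -164.3] Y [-12.2  12. ] Z 80.7
top collar 60 X [-60.2 -50.4] Y [-27.2  27.1] Z 44.1
side griptop 112 X [-7.3  4.4] Y [-13.9  14.1] Z 115.5
side pad 232 X [-198.8 -170.7] Y [-12.   12.3] Z 78.8
side collar 94 X [-62.9 -53.2] Y [-27.1  26.9] Z 41.9
tall right: xmin 476.6695336064038 ymax -227.16866473687966 zmax 359.0896836798824
728 [ 230.92011835 -657.00208095   60.01197219]
t: 0.52
ee_pos: [251.2, -571.9, 222.2]
orientation: [-2.741, -1.533, -0.0]
ft_force: [-0.5, 0.1, -0.4]
width: 61.1
grasp_force: 0.0
t: 0.93
ee_pos: [251.2, -571.9, 222.2]
orientation: [-2.166, -2.275, -0.001]
ft_force: [0.0, -0.9, -0.0]
width: 59.9
grasp_force: 0.0
t: 1.1
ee_pos: [251.2, -572.0, 222.2]
orientation: [-2.05, -2.38, -0.001]
ft_force: [-0.5, 0.2, 0.3]
width: 60.1
grasp_force: 0.0
```

```bash
echo '[[35.5,16,0,0,0,0],[35.5,16,0,0,0,0],[35.5,16,0,0,0,0],[35.5,16,0,0,0,0],[35.5,16,0,0,0,0]]' | python3 -m jog
echo '[[35.5,16,0,0,0,0],[35.5,16,0,0,0,0],[35.5,16,0,0,0,0],[35.5,16,0,0,0,0],[35.5,16,0,0,0,0]]' | python3 -m jog
echo '[[35.5,16,0,0,0,0],[35.5,16,0,0,0,0],[0,30,0,0,0,0],[0,40,0,0,0,0],[0,40,0,0,0,0]]' | python3 -m jog
echo '[[0,40,0,0,0,0],[0,40,0,0,0,0],[0,0,0,0,0,0],[0,0,0,0,0,0]]' | python3 -m jog 44
python3 - <<'E'
import pickle;from h import *
from workcell import eyes,status
o=status.get_obs();q=o["ee_pos"][:2]-[626.1,-86.2];c,s=np.cos(.144),np.sin(.144);print("tester X,Y",q@[c,s],q@[-s,c],o["orientation"])
w=eyes.get_image("wrist");pickle.dump(w,open("w1.pkl","wb"));cv2.imwrite("pics/w1.png",w["img"][:,:,::-1])
E
```

```text
t: 1.52
ee_pos: [304.8, -383.2, 222.4]
orientation: [-2.06, -2.372, -0.0]
ft_force: [-0.6, 0.5, -0.4]
width: 59.9
grasp_force: 0.0
t: 1.93
ee_pos: [358.3, -196.0, 222.7]
orientation: [2.06, 2.372, 0.0]
ft_force: [0.3, -0.3, -0.1]
width: 60.0
grasp_force: 0.0
t: 2.35
ee_pos: [489.6, -105.7, 222.9]
orientation: [2.057, 2.374, 0.0]
ft_force: [0.9, 0.0, 0.5]
width: 60.1
grasp_force: 0.0
t: 2.68
ee_pos: [568.8, -95.0, 221.8]
orientation: [-2.056, -2.374, 0.001]
ft_force: [-0.2, -0.3, 0.0]
width: 44.0
grasp_force: 0.0
tester X,Y -57.974938329275844 -0.45988658980706926 [-2.05586197e+00 -2.37439237e+00  7.55898313e-04]
```

View pics/w1.png

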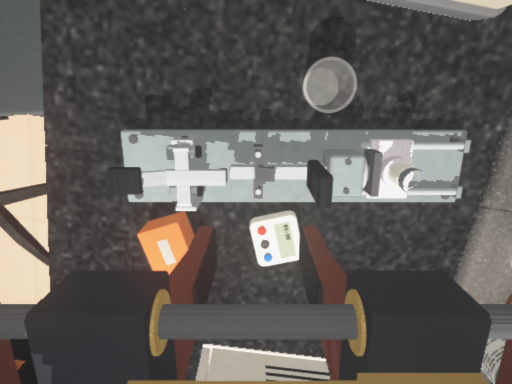

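The wrist view shows the tester level in the image, with the grip at (318,182) and the pad at (126,180). Now I'll measure both from here as a second view of them.

Run:
```python
import pickle;from h import *
c=pickle.load(open("w1.pkl","rb"));P=cloud(c)
yaw=.144;ex=np.array([np.cos(yaw),np.sin(yaw)]);ey=np.array([-ex[1],ex[0]]);q=P[...,:2]-[626.1,-86.2];X=q@ex;Y=q@ey;Z=P[...,2]
for t,m in (("griptop",(abs(X)<15)&(abs(Y)<25)&(Z>108)&(Z<130)),("pad",(abs(X+184)<22)&(abs(Y)<22)&(Z>72)&(Z<95)),("collar",(abs(X+46)<22)&(abs(abs(Y)-21)<8)&(Z>32)&(Z<60)),("base",(abs(Y)<50)&(X>-220)&(X<190)&(Z>9)&(Z<22))):
    print(t,m.sum(),"X",np.percentile(X[m],[3,97]).round(1),"Y",np.percentile(Y[m],[3,97]).round(1),"Z",np.median(Z[m]).round(1))
    if m.any() and t=="base": print(cv2.minAreaRect(np.stack([X[m],Y[m]],1).astype(np.float32)))
```

```text
griptop 547 X [-7.4  4.1] Y [-13.3  14.3] Z 117.4
pad 982 X [-198.  -165.3] Y [-11.6  12.4] Z 81.0
collar 272 X [-62.1 -53.6] Y [-28.   27.5] Z 44.2
base 13337 X [-199.4  163.9] Y [-39.4  40.3] Z 15.9
((-18.28057861328125, -0.04880523681640625), (83.1786117553711, 384.2585754394531), 89.9119644165039)
```

```bash
echo '[[0.8,28,0,0,0,0],[0,29,0,0,0,0],[0,0,40,0,0,0],[0,0,40,0,0,0],[0,0,20,0,0,0]]' | python3 -m jog
echo '[[0,0,20,0,0,0],[0,0,17,0,0,0],[0,0,0,0,0,0],[0,0,0,0,0,0]]' | python3 -m jog
cat > x.py <<'E'
from workcell import status
import numpy as np
o=status.get_obs();q=o["ee_pos"][:2]-[626.1,-86.2];c,s=np.cos(.144),np.sin(.144);f=o["ft_force"]
print("X %.2f Y %.2f Z %.2f  Fx %.2f Fy %.2f Fz %.2f w %.2f"%(q@[c,s],q@[-s,c],o["ee_pos"][2],f[:2]@[c,s],f[:2]@[-s,c],f[2],o["width"]))
E
python3 x.py
```

```text
t: 3.15
ee_pos: [620.4, -86.5, 119.1]
orientation: [-2.054, -2.371, 0.005]
ft_force: [-1.1, -0.1, -0.9]
width: 43.9
grasp_force: 0.0
t: 3.48
ee_pos: [622.2, -86.8, 85.4]
orientation: [-2.055, -2.373, 0.002]
ft_force: [0.2, -0.1, 0.9]
width: 43.9
grasp_force: 0.0
X -3.95 Y -0.02 Z 85.38  Fx 0.19 Fy -0.15 Fz 0.90 w 43.92
```

```bash
echo '[[0.4,3,0,0,0,0],[0,0,0,0,0,0]]' | python3 -m jog; python3 x.py
echo '[[0,0,0,0,0,0],[0,0,0,0,0,0],[0,0,0,0,0,0],[0,0,0,0,0,0],[0,0,0,0,0,0]]' | python3 -m jog 6; python3 x.py
echo '[[0,0,0,0,0,0],[0,0,0,0,0,0]]' | python3 -m jog; python3 x.py
```

```text
t: 3.65
ee_pos: [628.1, -85.9, 87.6]
orientation: [2.054, 2.374, 0.003]
ft_force: [0.3, -0.2, 0.5]
width: 44.2
grasp_force: 0.0
X 2.06 Y -0.00 Z 87.55  Fx 0.28 Fy -0.27 Fz 0.46 w 44.20
t: 4.07
ee_pos: [626.9, -85.6, 85.8]
orientation: [2.055, 2.376, 0.0]
ft_force: [-0.3, 0.2, -0.0]
width: 14.1
grasp_force: 0.0
X 0.88 Y 0.44 Z 85.85  Fx -0.24 Fy 0.21 Fz -0.03 w 14.12
t: 4.23
ee_pos: [627.0, -85.6, 85.8]
orientation: [-2.055, -2.376, -0.0]
ft_force: [-0.8, 0.2, 2.5]
width: 12.2
grasp_force: 30.0
X 0.92 Y 0.45 Z 85.78  Fx -0.71 Fy 0.32 Fz 2.48 w 12.23
```

```bash
echo '[[0,-8,0,0,0,0],[0,-8,0,0,0,0],[0,-8,0,0,0,0],[0,-8,0,0,0,0],[0,-6,0,0,0,0]]' | python3 -m jog>/dev/null; echo '[[0,0,0,0,0,0],[0,0,0,0,0,0]]' | python3 -m jog>/dev/null; python3 x.py
echo '[[0,-2,0,0,0,0],[0,-2,0,0,0,0],[0,0,0,0,0,0]]' | python3 -m jog>/dev/null; python3 x.py
```

```text
X -37.18 Y 0.44 Z 85.81  Fx 4.64 Fy 1.93 Fz -3.51 w 11.67
X -40.32 Y 0.44 Z 85.80  Fx 8.05 Fy 0.91 Fz -5.03 w 11.86
```

```bash
for i in 1 2 3 4; do echo '[[0,-2,0,0,0,0],[0,0,0,0,0,0]]' | python3 -m jog>/dev/null; python3 x.py;  echo '[[0,0,0,0,0,0]]' | python3 -m jog>/dev/null; python3 x.py; done
```

```text
X -42.13 Y 0.43 Z 85.80  Fx 9.45 Fy 1.82 Fz -5.53 w 11.76
X -42.13 Y 0.46 Z 85.79  Fx 8.62 Fy 2.61 Fz -4.90 w 11.57
X -44.00 Y 0.43 Z 85.79  Fx 8.65 Fy 2.30 Fz -5.10 w 12.31
X -44.00 Y 0.42 Z 85.80  Fx 8.86 Fy 1.18 Fz -4.33 w 12.24
X -45.82 Y 0.44 Z 85.81  Fx 8.81 Fy 3.17 Fz -5.92 w 11.64
X -45.82 Y 0.43 Z 85.80  Fx 9.53 Fy 2.36 Fz -5.11 w 11.87
X -47.89 Y 0.44 Z 85.83  Fx 9.27 Fy 2.55 Fz -5.40 w 11.77
X -47.96 Y 0.46 Z 85.79  Fx 7.35 Fy 1.39 Fz -4.90 w 11.51
```

```bash
for i in 1 2 3 4 5; do echo '[[0,-1,0,0,0,0],[0,0,0,0,0,0]]' | python3 -m jog>/dev/null; python3 x.py;  echo '[[0,0,0,0,0,0]]' | python3 -m jog>/dev/null; python3 x.py; done
```

```text
X -48.94 Y 0.46 Z 85.77  Fx 9.73 Fy 1.53 Fz -6.18 w 12.09
X -48.93 Y 0.45 Z 85.79  Fx 9.15 Fy 3.42 Fz -4.39 w 11.89
X -49.94 Y 0.45 Z 85.79  Fx 9.37 Fy 2.10 Fz -4.84 w 11.92
X -49.94 Y 0.44 Z 85.81  Fx 8.89 Fy 2.40 Fz -5.63 w 12.15
X -50.95 Y 0.43 Z 85.81  Fx 8.46 Fy 1.55 Fz -5.10 w 11.67
X -50.94 Y 0.46 Z 85.82  Fx 9.10 Fy 3.45 Fz -5.46 w 11.92
X -51.93 Y 0.43 Z 85.80  Fx 9.47 Fy 2.11 Fz -5.66 w 11.22
X -51.92 Y 0.43 Z 85.80  Fx 9.12 Fy 2.54 Fz -4.62 w 11.98
X -52.88 Y 0.43 Z 85.80  Fx 9.55 Fy 3.59 Fz -4.68 w 11.66
X -52.87 Y 0.43 Z 85.80  Fx 9.55 Fy 1.75 Fz -5.70 w 11.84
```

```bash
for i in 1 2 3 4; do echo '[[0,-0.7,0,0,0,0],[0,0,0,0,0,0]]' | python3 -m jog>/dev/null; python3 x.py;  echo '[[0,0,0,0,0,0]]' | python3 -m jog>/dev/null; python3 x.py; done
```

```text
X -53.51 Y 0.42 Z 85.79  Fx 10.05 Fy 2.49 Fz -6.03 w 11.83
X -53.52 Y 0.44 Z 85.80  Fx 9.99 Fy 2.25 Fz -5.78 w 12.21
X -54.17 Y 0.44 Z 85.82  Fx 10.06 Fy 2.01 Fz -5.86 w 11.86
X -54.16 Y 0.43 Z 85.83  Fx 9.63 Fy 2.37 Fz -5.72 w 11.77
X -54.81 Y 0.45 Z 85.81  Fx 9.64 Fy 2.23 Fz -5.84 w 11.50
X -54.85 Y 0.45 Z 85.80  Fx 10.15 Fy 2.27 Fz -6.83 w 12.05
X -55.58 Y 0.43 Z 85.83  Fx 8.53 Fy 2.71 Fz -6.03 w 12.09
X -55.61 Y 0.44 Z 85.80  Fx 9.50 Fy 2.31 Fz -6.23 w 11.84
```

```bash
for i in 1 2 3; do echo '[[0,-0.6,0,0,0,0],[0,0,0,0,0,0]]' | python3 -m jog>/dev/null; python3 x.py;  echo '[[0,0,0,0,0,0]]' | python3 -m jog>/dev/null; python3 x.py; done
```

```text
X -56.25 Y 0.45 Z 85.80  Fx 9.88 Fy 2.47 Fz -5.12 w 11.55
X -56.25 Y 0.44 Z 85.80  Fx 9.07 Fy 1.61 Fz -6.42 w 12.21
X -56.92 Y 0.47 Z 85.80  Fx 8.65 Fy 2.70 Fz -5.96 w 12.04
X -56.94 Y 0.45 Z 85.79  Fx 10.00 Fy 2.24 Fz -5.38 w 12.02
X -57.46 Y 0.44 Z 85.81  Fx 10.79 Fy 1.70 Fz -5.18 w 11.53
X -57.49 Y 0.44 Z 85.79  Fx 8.64 Fy 1.90 Fz -6.42 w 12.04
```

```bash
for i in 1 2 3; do echo '[[0,-0.5,0,0,0,0],[0,0,0,0,0,0]]' | python3 -m jog>/dev/null; python3 x.py;  echo '[[0,0,0,0,0,0]]' | python3 -m jog>/dev/null; python3 x.py; done
```

```text
X -57.84 Y 0.45 Z 85.77  Fx 10.07 Fy 2.94 Fz -6.77 w 11.73
X -57.80 Y 0.43 Z 85.83  Fx 9.34 Fy 3.09 Fz -5.95 w 11.95
X -58.00 Y 0.44 Z 85.81  Fx 12.23 Fy 3.00 Fz -6.63 w 12.18
X -57.90 Y 0.44 Z 85.81  Fx 12.07 Fy 2.55 Fz -7.69 w 12.05
X -58.25 Y 0.43 Z 85.82  Fx 12.34 Fy 2.57 Fz -8.18 w 11.98
X -58.24 Y 0.41 Z 85.83  Fx 12.17 Fy 3.03 Fz -7.72 w 11.58
```

```bash
for i in 1 2; do echo '[[0,-0.5,0,0,0,0],[0,0,0,0,0,0]]' | python3 -m jog>/dev/null; python3 x.py;  echo '[[0,0,0,0,0,0]]' | python3 -m jog>/dev/null; python3 x.py; done
```

```text
X -58.56 Y 0.44 Z 85.82  Fx 11.69 Fy 2.98 Fz -9.76 w 11.67
X -58.55 Y 0.42 Z 85.81  Fx 12.44 Fy 2.54 Fz -8.58 w 11.76
X -58.86 Y 0.43 Z 85.81  Fx 13.72 Fy 1.89 Fz -8.92 w 12.05
X -58.85 Y 0.41 Z 85.82  Fx 13.92 Fy 3.25 Fz -8.77 w 11.66
```

```bash
for i in 1 2; do echo '[[0,-0.5,0,0,0,0],[0,0,0,0,0,0]]' | python3 -m jog>/dev/null; python3 x.py;  echo '[[0,0,0,0,0,0]]' | python3 -m jog>/dev/null; python3 x.py; done
python3 - <<'E'
from workcell import eyes
import cv2,pickle
d={n:eyes.get_image(n) for n in("side","wrist")};pickle.dump(d,open("d2.pkl","wb"))
s=d["side"]["img"][165:265,215:355,::-1]
cv2.imwrite("pics/s2.png",cv2.resize(s,None,fx=5.6,fy=5.6,interpolation=cv2.INTER_CUBIC))
E
```

```text
X -59.17 Y 0.41 Z 85.82  Fx 14.57 Fy 2.38 Fz -10.38 w 12.35
X -59.15 Y 0.42 Z 85.83  Fx 15.04 Fy 3.04 Fz -9.15 w 11.64
X -59.45 Y 0.39 Z 85.85  Fx 15.00 Fy 3.27 Fz -9.81 w 11.66
X -59.46 Y 0.40 Z 85.83  Fx 15.15 Fy 3.98 Fz -10.05 w 11.89
```

View pics/s2.png

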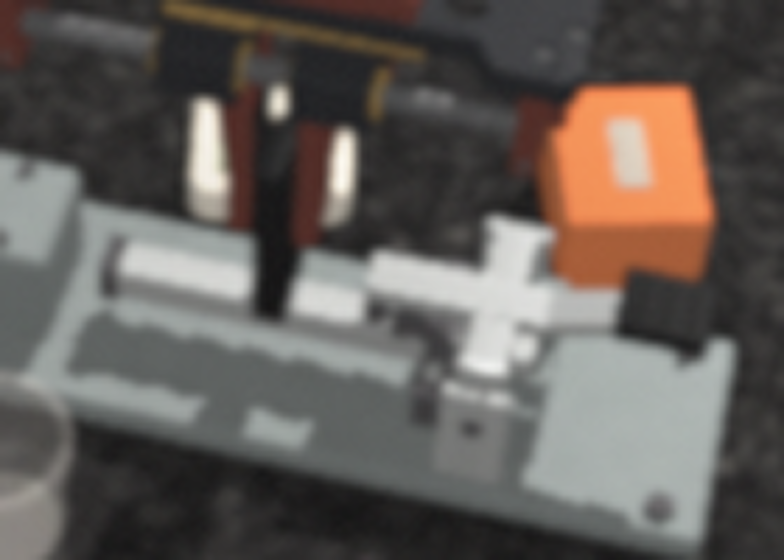

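The picture shows the collar hard against the stop beneath the lever, with the grip held at crop (275,200). Now I'll ease forward while still gripping. If the sear has caught, the pull will drop towards zero.

```bash
for i in 1 2 3 4; do echo '[[0,0.7,0,0,0,0],[0,0,0,0,0,0]]' | python3 -m jog>/dev/null; python3 x.py;  echo '[[0,0,0,0,0,0]]' | python3 -m jog>/dev/null; python3 x.py; done
```

```text
X -58.90 Y 0.43 Z 85.82  Fx 14.95 Fy 3.67 Fz -10.25 w 11.67
X -58.91 Y 0.40 Z 85.84  Fx 15.06 Fy 3.81 Fz -9.68 w 12.01
X -58.46 Y 0.43 Z 85.82  Fx 12.36 Fy 4.03 Fz -9.14 w 12.31
X -58.46 Y 0.39 Z 85.83  Fx 13.82 Fy 3.39 Fz -7.84 w 12.06
X -58.04 Y 0.43 Z 85.81  Fx 12.00 Fy 3.13 Fz -8.30 w 11.88
X -58.08 Y 0.44 Z 85.79  Fx 12.12 Fy 3.95 Fz -8.14 w 12.04
X -57.71 Y 0.42 Z 85.81  Fx 11.00 Fy 2.99 Fz -7.44 w 11.42
X -57.72 Y 0.44 Z 85.83  Fx 11.19 Fy 3.35 Fz -5.99 w 11.22
```

```bash
for i in 1 2 3; do echo '[[0,0.7,0,0,0,0],[0,0,0,0,0,0]]' | python3 -m jog>/dev/null; python3 x.py;  echo '[[0,0,0,0,0,0]]' | python3 -m jog>/dev/null; python3 x.py; done
```

```text
X -57.58 Y 0.44 Z 85.79  Fx 8.38 Fy 2.83 Fz -4.80 w 11.85
X -57.59 Y 0.44 Z 85.82  Fx 9.34 Fy 1.67 Fz -4.95 w 11.80
X -57.44 Y 0.46 Z 85.78  Fx 6.29 Fy 1.25 Fz -2.82 w 11.92
X -57.44 Y 0.43 Z 85.80  Fx 6.43 Fy 1.45 Fz -3.00 w 11.58
X -57.29 Y 0.44 Z 85.78  Fx 4.90 Fy 1.04 Fz -1.51 w 11.52
X -57.31 Y 0.46 Z 85.80  Fx 4.70 Fy 1.63 Fz -0.84 w 11.81
```

The sear is carrying the load. I'll ease down to about zero and then let go.

```bash
echo '[[0,0.7,0,0,0,0],[0,0.7,0,0,0,0],[0,0,0,0,0,0]]' | python3 -m jog>/dev/null; python3 x.py
echo '[[0,0.5,0,0,0,0],[0,0,0,0,0,0],[0,0,0,0,0,0]]' | python3 -m jog>/dev/null; python3 x.py
```

```text
X -56.92 Y 0.49 Z 85.75  Fx -2.22 Fy 1.97 Fz 5.98 w 11.89
X -56.83 Y 0.48 Z 85.73  Fx -4.66 Fy 0.96 Fz 6.72 w 11.87
```

```bash
echo '[[0,-1,0,0,0,0],[0,0,0,0,0,0]]' | python3 -m jog>/dev/null; python3 x.py
echo '[[0,0,0,0,0,0],[0,0,0,0,0,0],[0,0,0,0,0,0],[0,0,0,0,0,0],[0,0,0,0,0,0]]' | python3 -m jog 44; python3 x.py
```

```text
X -57.01 Y 0.47 Z 85.74  Fx -2.60 Fy 2.34 Fz 5.47 w 11.88
t: 13.75
ee_pos: [570.2, -94.0, 85.5]
orientation: [-2.055, -2.376, 0.0]
ft_force: [0.6, 0.2, 0.1]
width: 41.4
grasp_force: 0.0
X -56.43 Y 0.30 Z 85.50  Fx 0.58 Fy 0.10 Fz 0.13 w 41.44
```

```bash
echo '[[0,0,0,0,0,0],[0,0,25,0,0,0],[0,0,0,0,0,0]]' | python3 -m jog >/dev/null; python3 x.py
```

```text
X -58.20 Y 0.97 Z 58.11  Fx -1.53 Fy 1.24 Fz 0.20 w 43.97
```

I got the sign wrong: tool +z is down, so that row lowered the hand. I'll raise it straight up and check that the striker is still held.

```bash
echo '[[0,0,-10,0,0,0],[0,0,-30,0,0,0],[0,0,-40,0,0,0],[0,0,-40,0,0,0],[0,0,0,0,0,0]]' | python3 -m jog; python3 x.py
python3 - <<'E'
from workcell import eyes;from h import *;import pickle
ex=np.array([np.cos(.144),np.sin(.144)]);ey=np.array([-ex[1],ex[0]])
d={n:eyes.get_image(n) for n in("side","wrist")};pickle.dump(d,open("d3.pkl","wb"))
for n,c in d.items():
    P=cloud(c);q=P[...,:2]-[626.1,-86.2];X=q@ex;Y=q@ey;Z=P[...,2]
    for t,m in (("grip",(abs(X+35)<60)&(abs(Y)<20)&(Z>90)&(Z<125)),("pad",(abs(X+184)<25)&(abs(Y)<22)&(Z>60)&(Z<95)),("lever tip",(X>-115)&(X<-70)&(abs(Y)<8)&(Z>58)&(Z<85)),("vial",(X>70)&(X<130)&(abs(Y)<20)&(Z>74)&(Z<90))):
        if m.any(): print(n,t,m.sum(),"X",np.percentile(X[m],[3,50,97]).round(1),"Z",np.percentile(Z[m],[3,50,97]).round(1))
cv2.imwrite("pics/w3.png",d["wrist"]["img"][:,:,::-1])
E
```

```text
t: 14.42
ee_pos: [574.9, -94.8, 189.9]
orientation: [2.047, 2.368, 0.01]
ft_force: [1.5, 0.2, 0.4]
width: 43.8
grasp_force: 0.0
X -51.91 Y -1.12 Z 189.93  Fx 1.50 Fy -0.06 Fz 0.38 w 43.80
side grip 174 X [-63.8 -58.9 -51.5] Z [ 92.1 113.2 118.1]
side pad 281 X [-198.5 -181.9 -160.9] Z [68.2 78.8 81.4]
side lever tip 116 X [-114.1 -102.9  -90.8] Z [59.  64.6 67. ]
side vial 45 X [78.4 85.2 99.9] Z [74.3 78.2 82.2]
wrist grip 780 X [-63.7 -57.  -50.9] Z [ 95.8 117.1 118.9]
wrist pad 1380 X [-197.9 -179.8 -160.9] Z [70.5 80.8 82.6]
wrist lever tip 528 X [-114.2 -102.   -90. ] Z [63.1 66.4 67.7]
wrist vial 179 X [78.3 80.7 92.3] Z [74.4 79.3 84.3]
```

View pics/w3.png

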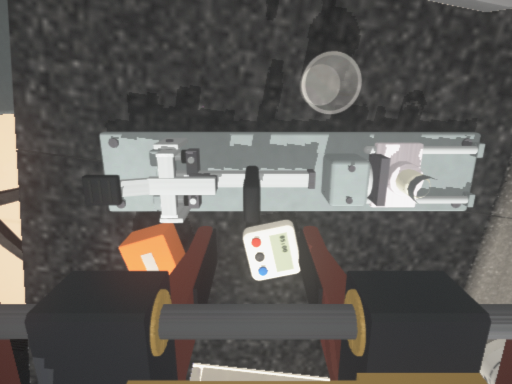

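The picture shows the striker still drawn, with the grip at (252,185), and the carrier in its place. Next: shut the fingers and go above the thumb pad.

```bash
echo '[[0,0,0,0,0,0],[0,0,0,0,0,0],[0,0,0,0,0,0],[0,0,0,0,0,0]]' | python3 -m jog 0 >/dev/null; python3 x.py
echo '[[0,-33,0,0,0,0],[0,-33,0,0,0,0],[0,-33,0,0,0,0],[0,-27,0,0,0,0],[0,0,0,0,0,0]]' | python3 -m jog >/dev/null;  echo '[[0,0,0,0,0,0],[0,0,0,0,0,0]]' | python3 -m jog; python3 x.py
```

```text
X -57.09 Y 0.60 Z 179.51  Fx 0.28 Fy 0.35 Fz -1.08 w 21.03
t: 15.43
ee_pos: [446.6, -112.3, 180.8]
orientation: [2.055, 2.376, 0.001]
ft_force: [0.9, 0.4, 0.1]
width: 0.5
grasp_force: 0.0
X -181.39 Y -0.08 Z 180.76  Fx 0.91 Fy 0.28 Fz 0.13 w 0.47
```

```bash
echo '[[0.3,-2.5,30,0,0,0],[0,0,30,0,0,0],[0,0,20,0,0,0],[0,0,8,0,0,0],[0,0,0,0,0,0]]' | python3 -m jog >/dev/null;  echo '[[0,0,0,0,0,0],[0,0,0,0,0,0]]' | python3 -m jog >/dev/null; python3 x.py
```

```text
X -183.60 Y 0.16 Z 93.56  Fx -0.24 Fy -0.09 Fz -0.47 w 0.91
```

```bash
echo '[[0,0,5,0,0,0],[0,0,5,0,0,0],[0,0,4,0,0,0],[0,0,0,0,0,0]]' | python3 -m jog >/dev/null; python3 x.py
for i in 1 2 3; do echo '[[0,0,3,0,0,0],[0,0,0,0,0,0],[0,0,0,0,0,0]]' | python3 -m jog >/dev/null; python3 x.py; done
```

```text
X -185.51 Y 0.56 Z 78.37  Fx 0.00 Fy -0.10 Fz -0.02 w 0.29
X -184.78 Y 0.49 Z 75.61  Fx 0.66 Fy -0.39 Fz 0.55 w 0.40
X -185.21 Y 0.52 Z 72.57  Fx -3.46 Fy -2.26 Fz 4.56 w 0.42
X -186.09 Y 0.80 Z 69.42  Fx -5.57 Fy -1.42 Fz 6.45 w 0.21
```

```bash
cat > s.py <<'E'
from workcell import eyes;from h import *
ex=np.array([np.cos(.144),np.sin(.144)]);ey=np.array([-ex[1],ex[0]])
c=eyes.get_image("side");P=cloud(c);q=P[...,:2]-[626.1,-86.2];X=q@ex;Y=q@ey;Z=P[...,2]
m=(X>-75)&(X<20)&(abs(Y)<18)&(Z>95)&(Z<122);print("grip X",np.median(X[m]).round(1) if m.any() else None,m.sum())
m=(X>70)&(X<190)&(abs(Y)<20)&(Z>74)&(Z<90);print("vial X",np.median(X[m]).round(1) if m.any() else None,m.sum())
cv2.imwrite("pics/last.png",c["img"][:,:,::-1])
E
for i in 1 2; do echo '[[0,0,2,0,0,0],[0,0,0,0,0,0],[0,0,0,0,0,0]]' | python3 -m jog >/dev/null; python3 x.py; done; python3 s.py
```

```text
X -186.85 Y 0.96 Z 67.31  Fx -8.52 Fy -2.09 Fz 6.17 w 0.49
X -187.60 Y 1.10 Z 65.17  Fx -9.41 Fy -3.00 Fz 6.54 w 0.53
grip X -3.7 159
vial X 139.2 41
```

The striker has fired: the grip is home and the vial has moved about 54 mm. Now I'll lift the hand straight up.

```bash
echo '[[0,0,0,0,0,0],[0,0,-8,0,0,0],[0,0,-15,0,0,0],[0,0,-30,0,0,0],[0,0,-30,0,0,0]]' | python3 -m jog >/dev/null; echo '[[0,0,-30,0,0,0],[0,0,0,0,0,0],[0,0,0,0,0,0],[0,0,0,0,0,0],[0,0,0,0,0,0]]' | python3 -m jog; python3 x.py; python3 s.py
python3 - <<'E'
import cv2;i=cv2.imread("pics/last.png")[120:280,100:360];cv2.imwrite("pics/l2.png",cv2.resize(i,None,fx=3,fy=3))
E
```

```text
t: 18.48
ee_pos: [442.4, -111.9, 177.7]
orientation: [-2.054, -2.375, 0.001]
ft_force: [1.3, -0.3, 0.5]
width: 0.8
grasp_force: 0.0
X -185.46 Y 0.92 Z 177.70  Fx 1.20 Fy -0.45 Fz 0.51 w 0.78
grip X -3.6 159
vial X 139.1 43
```

View pics/l2.png

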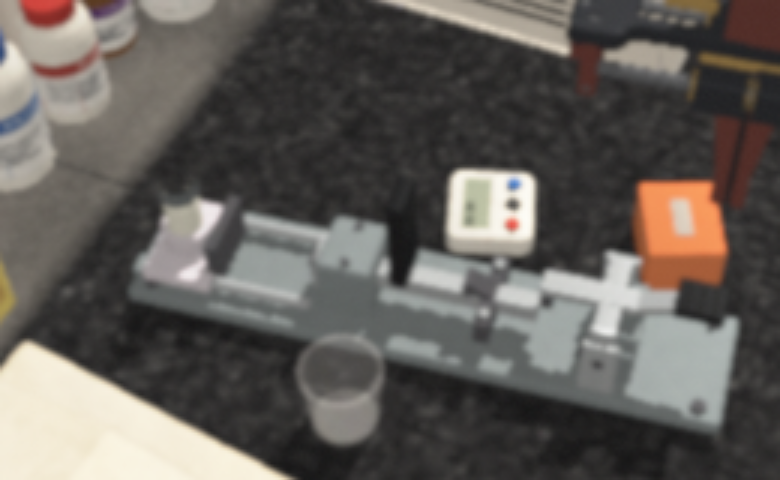

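The picture shows the carrier near the rail ends at (190,240), the grip home at (402,235), the lever up, the bystanders in place and the hand clear. I'll hand in the job.

```bash
python3 -c "from workcell import ticket; print(ticket.close_job())"
```

```text
the job is handed in; nothing more can be done
None
```

The shot is done and handed in: the sear held the drawn striker, the trip lever fired it and the carrier slid about 50 mm; after letting go I lowered the hand about 25 mm by mistake, but the sear still held (no verdict shown).

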